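# Drag the modelling-tool tray up to the batten

## Robot

A 7-joint arm with a two-finger parallel gripper is mounted at the origin on the work surface. World frame = base frame: x ahead of the robot, y to its left, z up, the work surface at z = 0. Lengths are in m, angles in degrees, forces in N, time in s.
With the tool pointing down it reaches from about 0.35 to 0.9 m from the base axis. Payload 7.2 kg.
Tool frame: the origin (TCP) lies at the very end of the fingers, on their centre line; the grasp point (between the pads) lies behind it (bot.pinch_z is the z of the grasp point in the tool frame, in m); z points along the fingers, y is the line along which they close (so a half turn about z gives the same grasp; the last joint's range is limited). The gripper opens to 88 mm and grips with 3 to 60 N. Pads are 20 mm wide; open, the fingers measure 115 mm over their backs; the gripper's body (75 mm by 178 mm) begins 61 mm behind the grasp point.
Start: joints at [-80.741, 23.554, -0.728, 91.456, 0.321, 64.991, -4.71], TCP at [0.142, 0.609, 0.223] pointing down, gripper open.
Joint ranges: [-169.25, 169.25], [-16.82, 113.86], [-84.01, 82.57], [7.8, 145.47], [-59.2, 239.2], [7.22, 106.19], [-163.78, 163.78]. Speed limits (degrees/s): [136.94, 136.94, 172.46, 172.46, 180, 180, 180].

## Interface

Orientations are given as a 3x3 rotation matrix whose columns are the frame's x, y, z axes.
In Python, from workcell import bot, imaging gives the robot as it stands. The module is installed in compiled form; this text tells all that it offers.
- The arm moves only by the tool step_arm, never from a script. Its argument "moves" is a list of rows, each a list of 7 numbers: the shift along the world's x, y, z in m, then the turn, a rotation vector about the world's x, y, z in rad, then the closure, from 0 (fully open) to 1 (shut). A call has 1 to 20 rows; each row is the pose to reach, as a shift and turn from the pose commanded when the call began; what a row does not reach only later rows make up. A row lasts 1/8 s, in which the tool goes at most 62.5 mm and 10.7 degrees, less where a joint would pass 70% of its speed; a pose out of reach is approached as far as the arm can. A call with a gripper value outside its range is refused whole. The fingers move at their own pace and stop on an object; the grip force is fixed at half the most. Time passes only in rows, so rows that repeat a pose let the fingers close. It gives the time, the measured TCP pose, the force, the opening and the grip force at its end, in the units of the state.
- bot.get_obs(): the state, without advancing time (a new reading comes with each control period).
- imaging.get_image(name): name is "side" or "top" or "wrist"; returns a dict with "image" (384x512x3 uint8, blue, green, red), "mtx" (3x3 intrinsics, pixels), "R" (3x3) and "t" (3): a world point X has camera coordinates R X + t; the wrist camera has in their place "mount" (4x4, takes a point from camera to tool coordinates, whose origin is the TCP and whose axes are the flange's). Camera axes: x right, y down, z forward; pixel columns grow to the right and rows downward; lengths in m; the calibration is good to about 2 mm. A picture is of the moment at which its call begins: read the wrist's pose just before it. There is no depth.
- bot.finish_job(): hands the job in; it is judged then, once.
The state is a dict: "t": time; "joints": joint angles; "qd": joint speeds; "joint_torque": joint torques, N m; "tcp_pos": TCP position; "eef_rot": TCP orientation; "ft_force": force on the tool from outside, world axes, zero at the start; "moment": the same for the moment, N m; "grip_width": opening from 0.0 (shut) to 1.0 (fully open); "finger_force": force on a finger pad.
Only numpy, scipy, OpenCV 4.12 (cv2) and the standard library are available. Lean on these libraries where they do the work, as an engineer would, in place of code of your own. Each camera call takes 0.05 s, during which the arm holds its last target. There are 200 camera calls.

## Task

Of the three containers on the bench, take the long shallow tool tray: hook a fingertip behind its far wall and drag it along the bench towards you until it stands up against the wooden batten, square to it. Keep the tray flat on the bench, leave the square clay box and the round bowl where they are, and let go of the tray at the end.

Things in the scene. Friction and masses are not known exactly. Their poses are not given: they have to be found in the camera images.
- tool_tray: long shallow open plywood tray, loose, 110 mm deep (its x) by 180 wide (y) by 45 high, walls 8 thick, 0.3 to 0.6 kg, two small wooden tools in it (25 mm inside the far wall is empty). Origin: centre of its underside. x points away from the robot (yaw within 15 degrees): far wall's outer face at x = +55 mm, near wall's at -55. The bench behind it is free for 80 mm.
- batten: low wooden strip fixed to the bench between the robot and the containers, 30 mm deep (its x) by 780 long (y) by 20 high. Origin: centre of its underside. x points away from the robot (yaw within 7 degrees): the face that the tray comes up against is at x = +15 mm, so the tray's centre is then 70 mm along the batten's x from its origin.
- clay_box: the other plywood container, a square, deeper box 120 x 120 mm and 70 mm high holding a block of clay; loose, to be left where it is. Origin: centre of its underside. Tray, box and bowl stand side by side, in any order.
- bowl: an empty round white ceramic bowl, 110 mm across its rim and 60 mm high; loose, to be left where it is. Origin: centre of its underside.
Not all that is in view belongs to the job. What is shaped like the tool_tray but green is not meant.

How it is judged (in metres and radians):
On the way:
1. a finger presses on the tool tray while the gripper is at its far wall (grasp point within 50 mm of the wall along the tray and within its width) (contact force between the fingers and tool_tray above 0.3 N and x of the grasp point in the frame of tool_tray between 0.005 and 0.105 m and y of the grasp point in the frame of tool_tray between -0.09 and 0.09 m and x of tool_tray in the frame of batten above 0.1 m), for 0.1 s.
At the end, for the whole second after the job is handed in: The tool tray lies flat and at rest on the bench, its near wall against the batten (gap at the middle under 20 mm), square to it within 10 degrees, its middle within 300 mm of the batten's middle along it (x of tool_tray in the frame of batten between 0.06 and 0.09 m and y of tool_tray in the frame of batten between -0.3 and 0.3 m and angle between the x axis of tool_tray and the x axis of batten, either way round below 0.18 rad and height (world z) of tool_tray below 0.005 m and angle between tool_tray's own z axis and vertical below 0.05 rad and linear speed of tool_tray below 0.01 m/s); the robot touches nothing.
It fails at once if the tool tray is lifted (over 25 mm) or tipped (over 15 degrees) (height (world z) of tool_tray above 0.025 m or angle between tool_tray's own z axis and vertical above 0.26 rad).
It fails at once if the clay box or the bowl is moved more than 15 mm (distance of any of clay_box, bowl from where it was at the start of the episode above 0.015 m).
It also fails if it takes over 35 s, if anything falls off the work surface, if the arm or the gripper's body presses on something with over 40 N, if the wrist force passes 120 N, or if a joint passes its speed limit or range.

## Working session

There is one attempt and no reset: what is moved stays moved. The work goes in short steps, Python scripts to look and compute and a tool call to move; the robot and the scene stay as the last step left them, time stands still between calls to the robot, and variables do not carry over. Pictures are saved under pics/ and viewed, at most 10 in all, crops included, and the job is handed in when it is done.

Besides the shell and the picture viewer there is one more tool, called after "Call:" in YAML: its name, and indented under it one key for each argument. step_arm: Moves the arm, as the interface text tells. Its arguments: {"type":"object","properties":{"moves":{"type":"array"}},"required":["moves"]}

```bash
mkdir -p pics; python3 - <<'E'
from workcell import bot, imaging
import cv2, numpy as np
o=bot.get_obs(); print(o['t'],o['tcp_pos'],np.round(o['eef_rot'],3),bot.pinch_z,o['grip_width'])
for n in('top','side'):
    d=imaging.get_image(n); cv2.imwrite(f'pics/{n}0.png',d['image']); np.savez(f'{n}.npz',mtx=d['mtx'],R=d['R'],t=d['t']); print(n,d['mtx'].round(1).tolist(),np.round(d['R'],3).tolist(),d['t'])
E
```

```text
0.0 [0.14227175 0.60808837 0.22182916] [[-0.974  0.228 -0.   ]
 [ 0.228  0.974 -0.002]
 [-0.    -0.002 -1.   ]] -0.0187 1.0011613248877445
top [[369.3, 0.0, 261.5], [0.0, 369.3, 185.5], [0.0, 0.0, 1.0]] [[0.004, -1.0, -0.024], [-0.984, 0.0, -0.176], [0.176, 0.024, -0.984]] [0.00422231 0.59678503 0.62528489]
side [[411.3, 0.0, 257.9], [0.0, 411.3, 186.8], [0.0, 0.0, 1.0]] [[0.746, -0.666, -0.003], [-0.461, -0.513, -0.724], [0.481, 0.541, -0.69]] [-0.43783023  0.32502916  0.48570998]
```

View pics/top0.png

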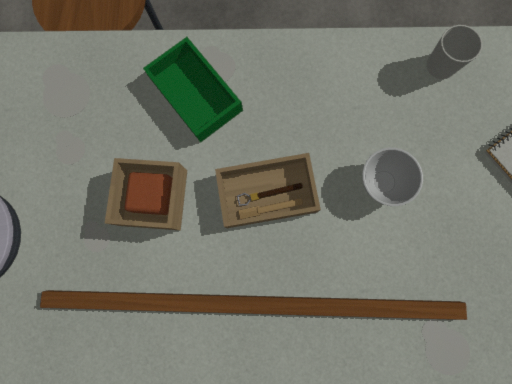

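View pics/side0.png

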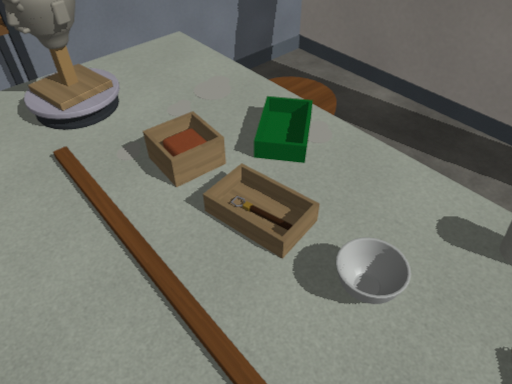

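The top view shows the plywood tray with tools at (268,190), the green tray at (195,88), the clay box at (147,195), the bowl at (393,177), and the batten from (41,300) to (466,311). Candidates for the tool tray are the plywood one (268,190), the green one (195,88, excluded by colour) and the square box (147,195, holds clay). I choose (268,190) and check it in a close crop.

```bash
python3 - <<'E'
import cv2
i=cv2.imread('pics/top0.png')[140:240,200:330]; cv2.imwrite('pics/crop.png',cv2.resize(i,None,fx=6,fy=6,interpolation=cv2.INTER_CUBIC))
E
cat > h.py <<'E'
import numpy as np
def ray(n,px,z):
    d=np.load(f'{n}.npz'); R,t=d['R'],d['t']
    px=np.atleast_2d(np.array(px,float)); v=np.c_[px,np.ones(len(px))]@np.linalg.inv(d['mtx']).T@R
    c=-R.T@t; return c+v*((z-c[2])/v[:,2])[:,None]
E
```

```text
(no output)
```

View pics/crop.png

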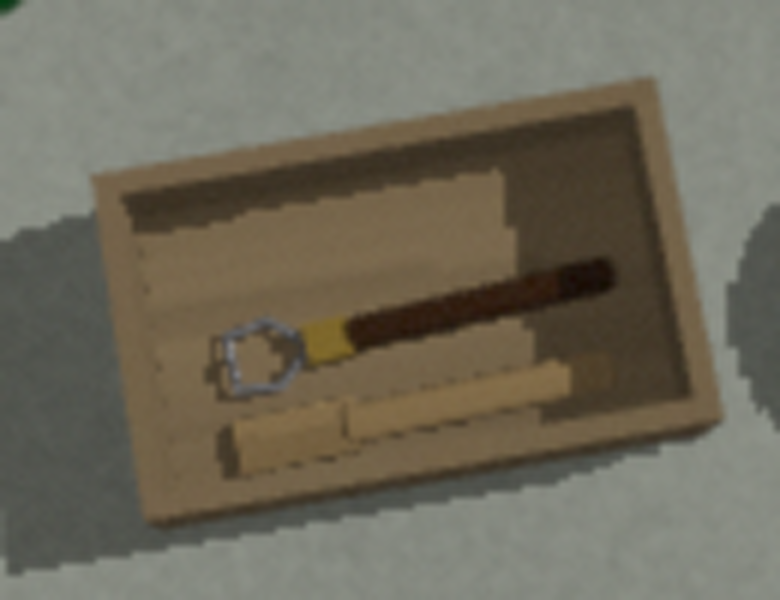

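The crop confirms the tool tray: it holds a wire-loop tool and a wooden tool. Rim corners in the crop are (95,177), (656,79), (720,420) and (150,522).

```bash
python3 - <<'E'
from h import *
c=np.array([(95,177),(656,79),(720,420),(150,522)])/6+[200,140]-0.4
P=ray('top',c,.045)[:,:2]; print(P.round(3).tolist())
m=P.mean(0); yv=(P[0]-P[1])+(P[3]-P[2]); print('tray',m,'yaw',np.degrees(np.arctan2(-yv[0],yv[1])), np.linalg.norm(P[0]-P[1]),np.linalg.norm(P[0]-P[3]))
B=ray('top',[(41,291),(466,302),(466,319),(42,308)],.02)[:,:2]; print(B.round(3).tolist()); m=B.mean(0); yv=B[0]-B[1]; a=np.arctan2(-yv[0],yv[1]);print('batten',m,np.degrees(a))
print('green',ray('top',[(188,39),(242,104),(200,140),(146,72)],.05)[:,:2].round(3).tolist())
print('box',ray('top',[(114,159),(186,164),(181,230),(107,225)],.07)[:,:2].round(3).tolist())
print('bowl',ray('top',[(365,178),(422,178)],.06)[:,:2].round(3).tolist())
E
```

```text
[[0.629, 0.092], [0.661, -0.083], [0.553, -0.101], [0.522, 0.073]]
tray [ 0.59137079 -0.00478687] yaw 10.1687388381191 0.17853504277822452 0.10934610887830334
[[0.403, 0.416], [0.389, -0.363], [0.36, -0.36], [0.373, 0.41]]
batten [0.3815252  0.02563612] -1.0328347135001321
green [[0.894, 0.154], [0.756, 0.044], [0.685, 0.122], [0.824, 0.234]]
box [[0.643, 0.275], [0.633, 0.142], [0.514, 0.147], [0.523, 0.279]]
bowl [[0.609, -0.182], [0.609, -0.284]]
```

Call:
step_arm:
  moves:
    - [0.035, -0.045, 0, 0, 0, 0.03, 0]
    - [0.07, -0.09, 0, 0, 0, 0.06, 0]
    - [0.105, -0.135, 0, 0, 0, 0.1, 0]
    - [0.14, -0.18, 0, 0, 0, 0.13, 0]
    - [0.175, -0.225, 0, 0, 0, 0.16, 0]
    - [0.208, -0.268, 0, 0, 0, 0.2, 0]
    - [0.245, -0.305, 0, 0, 0, 0.22, 0]
    - [0.28, -0.34, 0, 0, 0, 0.25, 0]
    - [0.315, -0.375, 0, 0, 0, 0.28, 0]
    - [0.35, -0.41, 0, 0, 0, 0.31, 0]
    - [0.385, -0.445, 0, 0, 0, 0.33, 0]
    - [0.42, -0.48, 0, 0, 0, 0.35, 0]
    - [0.455, -0.515, 0, 0, 0, 0.37, 0]
    - [0.49, -0.555, 0, 0, 0, 0.39, 0]
    - [0.52, -0.58, 0, 0, 0, 0.408, 0]
    - [0.536, -0.598, 0, 0, 0, 0.408, 0]
    - [0.536, -0.598, -0.04, 0, 0, 0.408, 0]
    - [0.536, -0.598, -0.09, 0, 0, 0.408, 0]
    - [0.536, -0.598, -0.12, 0, 0, 0.408, 0]
    - [0.536, -0.598, -0.12, 0, 0, 0.408, 0]

```text
t: 2.6
tcp_pos: [0.6763, 0.0106, 0.0997]
eef_rot: [[-0.984, -0.177, -0.006], [-0.177, 0.984, -0.001], [0.006, 0.0, -1.0]]
ft_force: [-0.2, 0.2, 0.1]
grip_width: 0.999
finger_force: 0.0
```

```bash
python3 - <<'E'
from workcell import bot, imaging
import cv2, numpy as np
d=imaging.get_image('top'); s=imaging.get_image('side')
cv2.imwrite('pics/a.png',np.hstack([d['image'][0:340,100:460],s['image'][20:360,100:450]]))
E
```

```text
(no output)
```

View pics/a.png

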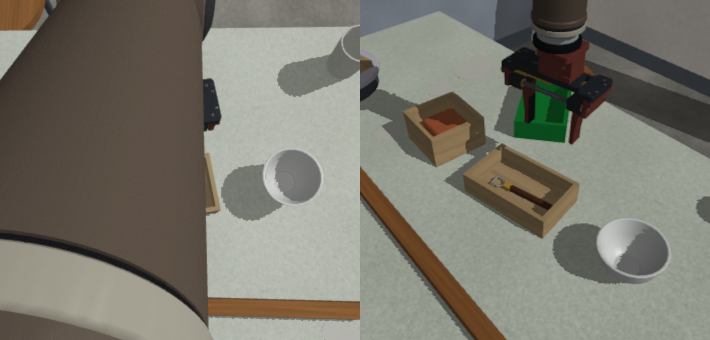

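The side half shows the open fingers, at crop pixels (528,110) and (575,130), clear behind the tray's far wall. The arm hides the tray in the top half. Next I lower the fingers and close in along the tray's -x.

Call:
step_arm:
  moves:
    - [0, 0, -0.03, 0, 0, 0, 0]
    - [0, 0, -0.06, 0, 0, 0, 0]
    - [0, 0, -0.08, 0, 0, 0, 0]
    - [0, 0, -0.087, 0, 0, 0, 0]
    - [0, 0, -0.087, 0, 0, 0, 0]
    - [-0.006, -0.001, -0.087, 0, 0, 0, 0]
    - [-0.012, -0.002, -0.087, 0, 0, 0, 0]
    - [-0.016, -0.003, -0.087, 0, 0, 0, 0]
    - [-0.02, -0.0035, -0.087, 0, 0, 0, 0]
    - [-0.024, -0.004, -0.087, 0, 0, 0, 0]
    - [-0.028, -0.005, -0.087, 0, 0, 0, 0]
    - [-0.032, -0.006, -0.087, 0, 0, 0, 0]
    - [-0.036, -0.0065, -0.087, 0, 0, 0, 0]

```text
t: 4.32
tcp_pos: [0.6427, 0.004, 0.0159]
eef_rot: [[-0.984, -0.177, 0.001], [-0.177, 0.984, 0.0], [-0.001, -0.0, -1.0]]
ft_force: [3.2, 0.5, 0.4]
grip_width: 1.0
finger_force: 1.8
```

Call:
step_arm:
  moves:
    - [-0.006, -0.001, 0, 0, 0, -0.01, 0]
    - [-0.012, -0.002, 0, 0, 0, -0.025, 0]
    - [-0.018, -0.003, 0, 0, 0, -0.04, 0]
    - [-0.024, -0.003, 0, 0, 0, -0.055, 0]
    - [-0.03, -0.004, 0, 0, 0, -0.07, 0]
    - [-0.036, -0.004, 0, 0, 0, -0.085, 0]
    - [-0.042, -0.004, 0, 0, 0, -0.1, 0]
    - [-0.048, -0.004, 0, 0, 0, -0.115, 0]
    - [-0.054, -0.004, 0, 0, 0, -0.13, 0]
    - [-0.06, -0.004, 0, 0, 0, -0.145, 0]
    - [-0.066, -0.004, 0, 0, 0, -0.16, 0]
    - [-0.072, -0.004, 0, 0, 0, -0.175, 0]
    - [-0.078, -0.004, 0, 0, 0, -0.19, 0]
    - [-0.084, -0.004, 0, 0, 0, -0.195, 0]
    - [-0.09, -0.004, 0, 0, 0, -0.195, 0]
    - [-0.095, -0.004, 0, 0, 0, -0.195, 0]
    - [-0.1, -0.004, 0, 0, 0, -0.195, 0]
    - [-0.105, -0.004, 0, 0, 0, -0.195, 0]
    - [-0.105, -0.004, 0, 0, 0, -0.195, 0]

```text
t: 6.7
tcp_pos: [0.5366, 0.0002, 0.0156]
eef_rot: [[-1.0, 0.017, -0.001], [0.017, 1.0, 0.0], [0.001, 0.0, -1.0]]
ft_force: [3.5, 0.1, 2.2]
grip_width: 1.001
finger_force: 1.4
```

```bash
python3 - <<'E'
from workcell import bot, imaging
import cv2, numpy as np
s=imaging.get_image('side')
cv2.imwrite('pics/b.png',cv2.resize(s['image'][100:350,80:400],None,fx=2.4,fy=2.4))
E
```

```text
(no output)
```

View pics/b.png

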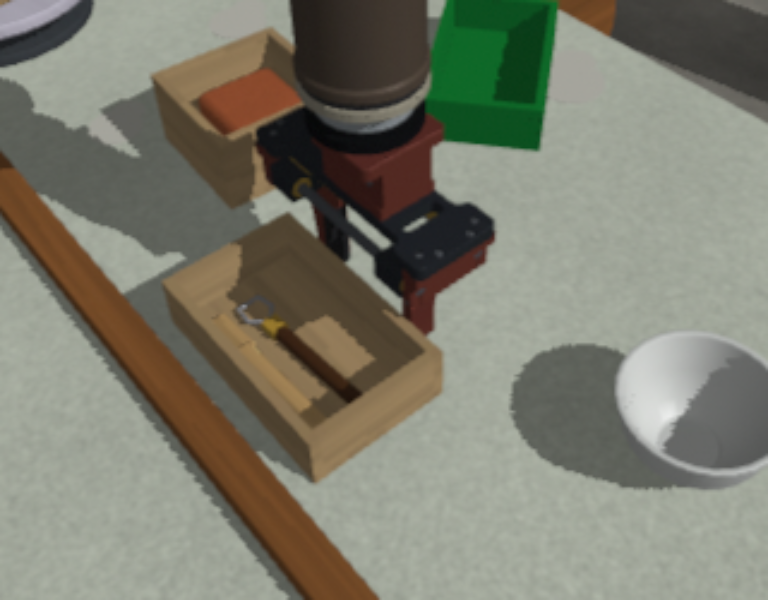

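The tray is square and being pushed by both fingers. Its near-wall rim corners are at crop (310,437) and (165,287), its bottom near corner at (317,480), and the batten is just ahead. I measure the gap that is left.

```bash
python3 - <<'E'
from h import *
f=lambda p,z: ray('side',np.array(p)/2.4+[80,100]-.3,z)[:,:2]
b=np.array([.3815,.0256]);a=np.radians(-1.03);ex=np.array([np.cos(a),np.sin(a)])
for p,z in(([(310,437),(165,287),(440,352),(290,216)],.045),([(317,480)],.0)):
    P=f(p,z);print(P.round(3).tolist(),((P-b)@ex).round(4))
E
```

```text
[[0.417, -0.081], [0.416, 0.088], [0.522, -0.085], [0.525, 0.088]] [0.0378 0.0329 0.1424 0.142 ]
[[0.416, -0.083]] [0.0366]
```

Call:
step_arm:
  moves:
    - [-0.004, 0, 0, 0, 0, 0, 0]
    - [-0.008, 0, 0, 0, 0, 0, 0]
    - [-0.012, 0, 0, 0, 0, 0, 0]
    - [-0.015, 0, 0, 0, 0, 0, 0]
    - [-0.017, 0, 0, 0, 0, 0, 0]
    - [-0.017, 0, 0, 0, 0, 0, 0]

```text
t: 7.5
tcp_pos: [0.5196, 0.0001, 0.0155]
eef_rot: [[-1.0, 0.017, -0.001], [0.017, 1.0, 0.0], [0.001, 0.0, -1.0]]
ft_force: [1.4, 0.0, 1.6]
grip_width: 1.0
finger_force: 0.7
```

Call:
step_arm:
  moves:
    - [-0.002, 0, 0, 0, 0, 0, 0]
    - [-0.003, 0, 0, 0, 0, 0, 0]
    - [-0.003, 0, 0, 0, 0, 0, 0]

```text
t: 7.88
tcp_pos: [0.517, 0.0001, 0.0155]
eef_rot: [[-1.0, 0.017, -0.001], [0.017, 1.0, -0.0], [0.001, -0.0, -1.0]]
ft_force: [2.4, -0.3, -0.7]
grip_width: 1.001
finger_force: 1.1
```

Not yet against the batten, so I go on gently.

Call:
step_arm:
  moves:
    - [-0.002, 0, 0, 0, 0, 0, 0]
    - [-0.003, 0, 0, 0, 0, 0, 0]
    - [-0.003, 0, 0, 0, 0, 0, 0]

```text
t: 8.25
tcp_pos: [0.5164, -0.0002, 0.0162]
eef_rot: [[-1.0, 0.018, 0.004], [0.018, 1.0, -0.0], [-0.004, -0.0, -1.0]]
ft_force: [7.4, 0.1, -1.8]
grip_width: 1.002
finger_force: 3.5
```

The force has risen to 7.4 N and the motion has stalled, so the tray is against the batten. I back off and rise.

Call:
step_arm:
  moves:
    - [0.006, 0, 0, 0, 0, 0, 0]
    - [0.015, 0, 0, 0, 0, 0, 0]
    - [0.03, 0, 0, 0, 0, 0, 0]
    - [0.03, 0, 0, 0, 0, 0, 0]
    - [0.03, 0, 0.04, 0, 0, 0, 0]
    - [0.03, 0, 0.08, 0, 0, 0, 0]
    - [0.03, 0, 0.12, 0, 0, 0, 0]
    - [0.03, 0, 0.16, 0, 0, 0, 0]
    - [0.03, 0, 0.2, 0, 0, 0, 0]
    - [0.03, 0, 0.2, 0, 0, 0, 0]

```text
t: 9.5
tcp_pos: [0.5458, -0.0, 0.2185]
eef_rot: [[-1.0, 0.017, 0.005], [0.017, 1.0, 0.001], [-0.005, 0.001, -1.0]]
ft_force: [-0.1, -0.1, -0.6]
grip_width: 1.002
finger_force: 0.0
```

```bash
python3 - <<'E'
from workcell import bot, imaging
import cv2, numpy as np
s=imaging.get_image('side')
cv2.imwrite('pics/c.png',cv2.resize(s['image'][100:350,80:400],None,fx=2.4,fy=2.4))
E
```

```text
(no output)
```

View pics/c.png

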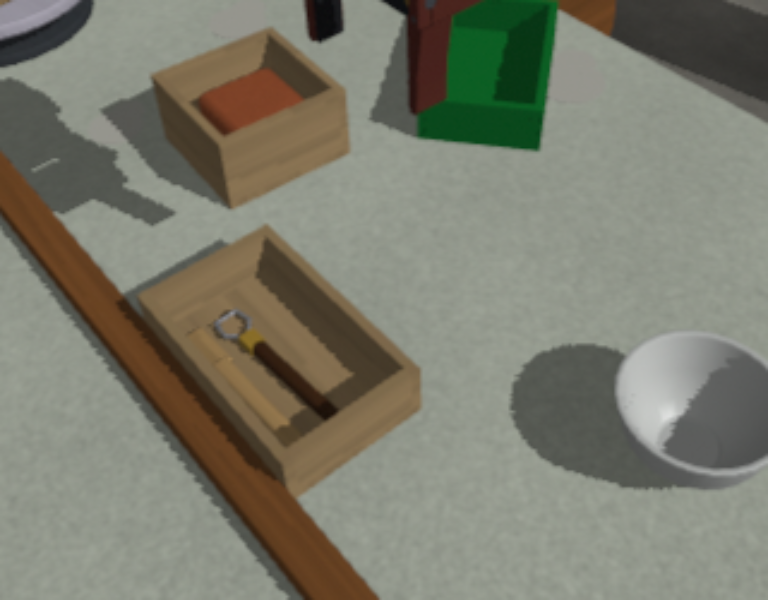

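The tray's near wall, from crop (140,298) to (295,495), is flush along the batten. It lies flat and square, the box and bowl have not moved, and the gripper is clear.

```bash
python3 -c "
from workcell import bot
print(bot.finish_job())"
```

```text
the job is handed in; nothing more can be done
None
```

The job is handed in: the tool tray stands flat, flush and square against the batten and is released, and the box and bowl show no movement in the last side view; the judge returned no verdict.

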